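Take a circuit board out of its dock and hold it up for inspection

TASK

Turn the red latch knob on the board dock a quarter turn counter-clockwise so that its steel bar swings off the black board carrier, then draw the carrier straight up out of its guides by the yellow handle and lean it over to about 45 degrees so that the board's component side faces up for inspection. Finish while still holding the carrier still in the gripper like this, with the whole of it at least 10 cm above the bench and clear of the dock. Leave the flux bottle, the tape roll and the solder spool where they stand.

Things in the scene. Friction and masses are not known exactly. Their poses are not given: they have to be found in the camera images.
- dock: Fixed board dock: grey foot plate 110 x 210 x 12 mm, two blue U-shaped guide channels (tops 70 mm above the bench), an aluminium latch post at its +y end. Origin on the bench midway between the channels; x through the docked carrier's thickness, pointing away from the robot to within 0.45 rad; y along its width toward the post; z up.
- carrier: Loose black board carrier, 0.14-0.22 kg: frame 10 (x) x 124 (y) x 95 (z) mm round a green circuit board, on top a yellow handle 12 (x) x 44 (y) mm, 94 to 126 mm up. Origin: centre of lower edge. Starts upright in the dock, axes along the dock's, origin 14 mm above the bench; the channels hold its lower 56 mm with 1.5 mm play. +x is the component side (parts to 9 mm), at first away from the robot.
- carrier_grip (a point): Point in the yellow handle, 116 mm above the carrier's origin, 10 mm below the handle's top: a place for the TCP, fingers closing across the 12 mm thickness (carrier x).
- foot_left (a point): Lower corner of the carrier at its +y end (carrier frame [0, 62, 0] mm).
- foot_right (a point): Lower corner of the carrier at its -y end (carrier frame [0, -62, 0] mm).
- latch (a joint): Swivel latch, vertical axis at dock [0, 90] mm. At 0 its steel bar (5 mm thick, 46 mm from axis to end) points to the dock's -y, 2.5 mm above the carrier's frame, keeping it in. Grows counter-clockwise from above, the bar's end swinging away from the robot; 1.57 = a quarter turn, fully aside; stop at 1.65. Starts at -0.2 to 0.25. Light friction (0.04 N m) keeps it where left.
- latch_grip (a point): Centre of the latch's red grip, on its axis, 138.5 mm above the bench, 12 mm below the grip's top. The grip is an upright wing 12 mm thick, 36 mm long (along the bar), 30 mm tall: pinch its thickness from above. The point turns with the latch: its y axis runs along wing and bar, the bar pointing to -y.
- latch_tip (a point): Free end of the latch's steel bar, 46 mm from its axis.
- flux_bottle: Cream flux bottle with red cap and needle, 34 mm across, 95 mm tall, to be left standing; origin at the centre of its foot.
- tape_roll: Amber tape roll lying flat, 60 mm across, 16 mm high, to be left alone; origin at the centre of its underside.
- solder_spool: Solder spool with blue flanges standing on end, 62 mm across, 48 mm high, to be left alone; origin at the centre of its underside.
Things that resemble listed ones, but are neither listed nor needed, are in the scene too. Of the things like the carrier, leave any that is blue; of the rest the larger one is meant.

How it is judged (in metres and radians):
On the way, in this order (a step that is already met when the one before it is completed fails the run):
1. the latch is turned aside (past 1.1 rad) while the carrier still stands in the dock (value of joint latch above 1.1 rad and z of carrier in the frame of dock below 0.03 m), for 0.2 s.
2. the carrier is drawn up, upright to within 20 degrees, until it is clear above the guide channels (z of carrier in the frame of dock above 0.072 m and angle between carrier's own z axis and vertical below 0.35 rad), for 0.1 s.
At the end, for the whole second after the job is handed in: The program ends with the carrier held in the fingers (more than 2 N), at rest, not touching the dock, its component side facing up and 45 degrees (30 to 60) from level, lower corners and handle more than 9 cm above the bench, the latch still turned aside past 1.1 rad (value of joint latch above 1.1 rad and angle between carrier's own x axis and vertical between 0.52 and 1.05 rad and height (world z) of each of foot_left, foot_right, carrier_grip above 0.09 m and contact force between carrier and the fingers above 2 N and contact force between carrier and dock below 0.1 N and linear speed of carrier below 0.03 m/s and angular speed of carrier below 0.15 rad/s); the arm keeps its last pose, push and grip.
It fails at once if the flux bottle is moved more than 2 cm (distance of flux_bottle from where it was at the start of the episode above 0.02 m).
It fails at once if the tape roll is moved more than 2 cm (distance of tape_roll from where it was at the start of the episode above 0.02 m).
It fails at once if the solder spool is moved more than 2 cm (distance of solder_spool from where it was at the start of the episode above 0.02 m).
It fails at once if the flux bottle is tipped over (angle between flux_bottle's own z axis and vertical above 0.5 rad).
It also fails if it takes over 45 s, if anything falls off the work surface, if the arm or the gripper's body presses on something with over 40 N, if the wrist force passes 120 N, or if a joint passes its speed limit or range.

ROBOT

A 7-joint arm with a two-finger parallel gripper is mounted at the origin on a cart in front of the work surface, level with it; the furniture and walls round the work are solid. World frame = base frame: x ahead of the robot, y to its left, z up, the work surface at z = 0. Lengths are in m, angles in degrees, forces in N, time in s.
With the tool pointing down it reaches from about 0.425 to 0.875 m from the base axis. Payload 4.7 kg.
Tool frame: the origin (TCP) lies between the finger pads, 19 mm behind the fingertips; this is the grasp point; z points along the fingers, y is the line along which they close (so a half turn about z gives the same grasp; the last joint's range is limited). The gripper opens to 85 mm and grips with 20 to 120 N. Pads are 22 mm wide; open, the fingers measure 114 mm over their backs; the gripper's body (76 mm by 85 mm) begins 54 mm behind the grasp point. The pads swing forward as they close: fully open they stand 13 mm farther back than shut.
Start: joints at [72.141, 18.392, -4.016, 83.108, 1.295, 78.541, -3.26], TCP at [0.208, -0.616, 0.25] pointing down, gripper open.
Joint ranges: [-163.93, 163.93], [-17.29, 119.83], [-79.2, 71.16], [3.27, 140.29], [-89.18, 269.18], [5.43, 117.66], [-154.24, 154.24]. Speed limits (degrees/s): [147.25, 147.25, 180, 180, 180, 180, 180].

INTERFACE

Orientations are given as [roll, pitch, yaw] about the fixed x, y, z axes, in that order (R = Rz(yaw) Ry(pitch) Rx(roll)).
In Python, from bench import manip gives the robot as it stands.
- The arm moves only by the shell command python3 -m handwheel 'ROWS' [FORCE]. ROWS is JSON, a list of rows, each a list of 3 entries, a list of its own where there are three numbers: the turn, a rotation vector about the tool's x, y, z each as a share of 2 pi rad, from -1 to 1, then the shift along the tool's x, y, z each as a share of 0.15 m, from -1 to 1, then the opening, from 0 (shut) to 1 (fully open). In form: [[[ax, ay, az], [tx, ty, tz], hand], ...]. A call has exactly 10 rows; each row is the pose to reach, as a shift and turn from the pose commanded when the call began, along the tool's axes at that moment, turning the shorter way round; what a row does not reach only later rows make up. A row lasts 1/12 s, in which the tool goes at most 41.7 mm and 7.16 degrees, less where a joint would pass 70% of its speed; a pose out of reach is approached as far as the arm can. A call with a number of a shift or a turn outside -1 to 1 is refused whole. A call with a gripper value outside its range is refused whole. The fingers move at their own pace and stop on an object; FORCE is the grip in N (left out, the last holds). Time passes only in rows, so rows that repeat a pose let the fingers close, or fill a call up. It gives the time, the measured TCP pose, the force, the opening and the grip force at its end, in the units of the state.
- manip.sense(): the state, without advancing time (a new reading comes with each control period).
- manip.camera(name): name is "scene" or "top" or "wrist"; returns the picture (384x512x3 uint8, red, green, blue); there is no depth.
- manip.camera_info(name): a dict with "fx", "fy", "cx", "cy" (pixels), "D" ([k1, k2, p1, p2, k3] as OpenCV has them; the pictures are not rectified), "R" (3x3) and "t" (3): a world point X has camera coordinates R X + t; the wrist camera has in their place "mount" (4x4, takes a point from camera to tool coordinates, whose origin is the TCP and whose axes are the flange's). Camera axes: x right, y down, z forward; pixel columns grow to the right and rows downward; lengths in m; the calibration is good to about 2 mm. A picture is of the moment at which its call begins: read the wrist's pose just before it. camera_info takes no time and is no camera call.
- manip.sign_off(): hands the job in; it is judged then, once.
Trained networks look in the newest picture that a camera, given by its name, has taken for a name from the list of things; names that differ only in an ending like _2 or _b are one class to them, and where a whole thing is asked for, a point or a joint stands for the part that bears it (a point fixed in the world has none). Each returns a list of dicts, best first, with "score" (0 to 1); they miss things now and then, are a little off and sometimes report something else, mostly with a low value. They report only what shows in the picture. A call takes as long as a camera call. They do not tell look-alikes from the thing itself.
- manip.recognise(camera, target): "rect" ([left, top, right, bottom] as shares, 0 to 1, of the picture: columns of its width, rows of its height, round what is visible of it).
- manip.outline_of(camera, target): "pixels" (384x512 bool, what is visible of it) and "rect" ([left, top, right, bottom] as shares, 0 to 1, of the picture: columns of its width, rows of its height, round what is visible of it).
The state is a dict: "t": time; "qpos": joint angles; "qd": joint speeds; "effort": joint torques, N m; "position": TCP position; "eef_rot": TCP orientation; "force": force on the tool from outside, world axes, zero at the start; "moment": the same for the moment, N m; "finger_gap": opening from 0.0 (shut) to 1.0 (fully open); "gripper_force": force on a finger pad.
Only numpy, scipy, OpenCV 4.12 (cv2) and the standard library are available. Lean on these libraries where they do the work, as an engineer would, in place of code of your own. Each camera call takes 0.05 s, during which the arm holds its last target. There are 200 camera calls.

## Working session

There is one attempt and no reset: what is moved stays moved. The work goes in short steps, Python scripts to look and compute and a shell command to move; the robot and the scene stay as the last step left them, time stands still between calls to the robot, and variables do not carry over. Pictures are saved under pics/ and viewed, at most 10 in all, crops included, and the job is handed in when it is done.

```bash
mkdir -p pics; cat > look.py <<'E'
from bench import manip
import cv2,sys,numpy as np
a=manip.camera("scene");b=manip.camera("top")
cv2.imwrite("pics/scene0.png",cv2.resize(a[:,:,::-1],(800,600)))
cv2.imwrite("pics/top0.png",cv2.resize(b[:,:,::-1],(800,600)))
s=manip.sense();print({k:np.round(v,3).tolist() for k,v in s.items()})
for c in("scene","top","wrist"):print(c,manip.camera_info(c))
for c in("scene","top"):
  for n in("dock","carrier","carrier_grip","latch","latch_grip","flux_bottle","tape_roll","solder_spool"):
    print(c,n,[(round(d["score"],2),(np.array(d["rect"])*[512,384,512,384]).round(0).tolist()) for d in manip.recognise(c,n)])
E
python3 look.py
```

```text
{'t': 0.1, 'qpos': [72.142, 18.433, -4.017, 83.167, 1.293, 78.542, -3.261], 'qd': [-0.056, -0.254, -0.022, -0.21, 0.079, -0.066, 0.053], 'effort': [-0.0, -49.488, -0.384, -31.521, 0.013, 0.007, 0.0], 'position': [0.208, -0.615, 0.249], 'eef_rot': [-179.903, 0.003, 18.667], 'force': [-0.264, 0.163, -0.199], 'moment': [0.062, -0.019, 0.009], 'gripper_force': 0.0, 'finger_gap': 1.002}
scene {'fx': 365.2220984820744, 'fy': 365.2220984820744, 'cx': 252.45330205415823, 'cy': 192.3933247932551, 'D': array([-0.04578439,  0.        ,  0.        ,  0.        ,  0.        ]), 'R': array([[ 0.71297724, -0.70075797,  0.02453004],
       [-0.29470235, -0.33121792, -0.89635106],
       [ 0.63624994,  0.63184884, -0.44266586]]), 't': array([-0.40337796,  0.26264412,  0.56858198])}
top {'fx': 389.37074037352426, 'fy': 389.37074037352426, 'cx': 262.37905201023426, 'cy': 192.8659259073172, 'D': array([0.01703273, 0.        , 0.        , 0.        , 0.        ]), 'R': array([[-0.01836985, -0.9998129 , -0.00605845],
       [-0.99575963,  0.018841  , -0.09004317],
       [ 0.09014047,  0.00437868, -0.9959
[... 1100 characters left out ...]
 [264.0, 210.0, 272.0, 222.0])]
scene solder_spool [(0.81, [298.0, 231.0, 324.0, 264.0])]
top dock [(0.72, [239.0, 179.0, 325.0, 227.0])]
top carrier [(0.89, [184.0, 189.0, 193.0, 221.0]), (0.83, [171.0, 145.0, 207.0, 160.0]), (0.59, [266.0, 198.0, 317.0, 204.0])]
top carrier_grip [(0.88, [179.0, 184.0, 199.0, 217.0]), (0.66, [264.0, 197.0, 315.0, 207.0]), (0.56, [241.0, 179.0, 323.0, 231.0]), (0.53, [173.0, 143.0, 206.0, 163.0])]
top latch [(0.58, [242.0, 192.0, 274.0, 205.0])]
top latch_grip [(0.46, [243.0, 191.0, 271.0, 202.0])]
top flux_bottle [(0.44, [349.0, 186.0, 370.0, 198.0])]
top tape_roll [(0.5, [231.0, 146.0, 253.0, 165.0])]
top solder_spool [(0.95, [302.0, 150.0, 331.0, 178.0])]
```

View pics/scene0.png

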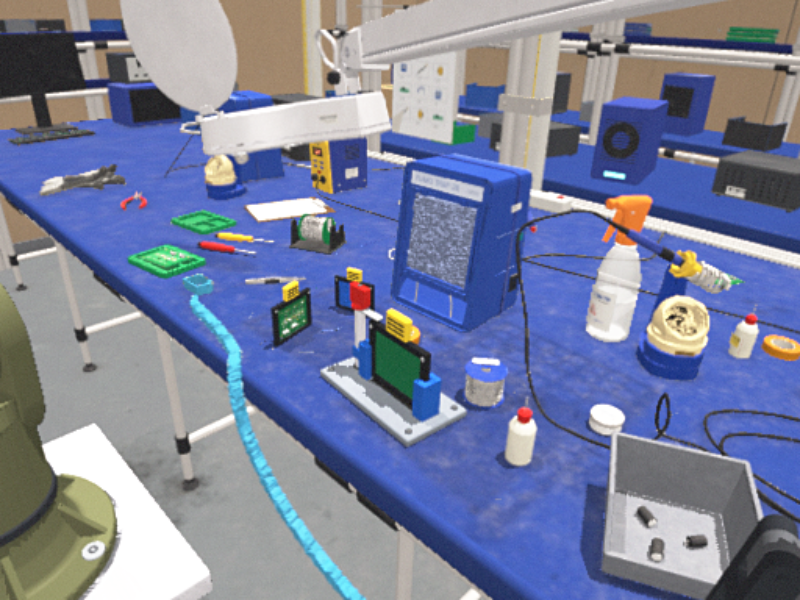

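View pics/top0.png

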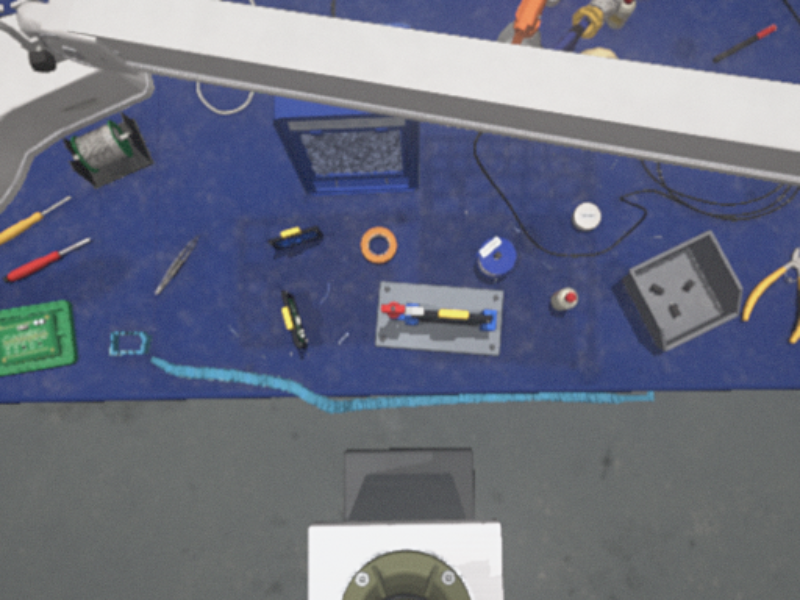

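The scene view shows the dock at about (395,375) px, with the red knob at (360,297) and the yellow handle at (400,325). In the top view these sit at (390,311) and (453,314), with the spool, tape and flux bottle around them. The smaller black carrier and the blue one stand to the left. A white lamp beam hangs over the bench beyond the dock.

```bash
cat > h.py <<'E'
from bench import manip
import cv2,numpy as np
from scipy.spatial.transform import Rotation as Ro
def cam(n,s=None):
    i=manip.camera_info(n);K=np.array([[i["fx"],0,i["cx"]],[0,i["fy"],i["cy"]],[0,0,1]])
    if n!="wrist": return K,i["D"],i["R"],i["t"]
    T=np.eye(4);T[:3,:3]=Ro.from_euler("xyz",s["eef_rot"],degrees=True).as_matrix();T[:3,3]=s["position"]
    W=np.linalg.inv(T@i["mount"]);return K,i["D"],W[:3,:3],W[:3,3]
def ray(c,uv):
    K,D,R,t=c;p=cv2.undistortPoints(np.array([[uv]],float),K,D)[0,0]
    d=R.T@np.array([*p,1]);return -R.T@t,d/np.linalg.norm(d)
def tri(obs):
    A=np.zeros((3,3));b=np.zeros(3)
    for c,uv in obs:
        o,d=ray(c,uv);P=np.eye(3)-np.outer(d,d);A+=P;b+=P@o
    X=np.linalg.solve(A,b)
    return X,[np.round(proj(c,X)-uv,1) for c,uv in obs]
def proj(c,X):
    K,D,R,t=c;return cv2.projectPoints(np.array(X,float).reshape(-1,3),cv2.Rodrigues(R)[0],t,K,D)[0][:,0].squeeze()
def plane(c,uv,z):
    o,d=ray(c,uv);return o+d*(z-o[2])/d[2]
def blob(im,col,box):
    h=cv2.cvtColor(im,cv2.COLOR_RGB2HSV);H,S,V=[h[...,k].astype(int) for k in range(3)]
    m={"red":((H<6)|(H>172)),"yellow":(H>19)&(H<35),"amber":(H>8)&(H<20)}[col]&(S>130)&(V>80)
    k=np.zeros_like(m);l,t,r,b=box;k[t:b,l:r]=m[t:b,l:r]
    n,L,st,ce=cv2.connectedComponentsWithStats(k.astype(np.uint8))
    j=1+np.argmax(st[1:,4]);mm=(L==j)
    rect=cv2.minAreaRect(np.argwhere(mm)[:,::-1].astype(np.float32))
    return ce[j],st[j],rect
E
cat > m1.py <<'E'
from h import *
S=manip.camera("scene");T=manip.camera("top");cs,ct=cam("scene"),cam("top")
for col,bs,bt in(("red",(215,170,245,205),(235,185,275,210)),("yellow",(240,190,275,225),(275,190,305,210)),("yellow",(170,170,200,195),(175,185,200,225)),("amber",(258,200,275,225),(225,140,260,175))):
    a=blob(S,col,bs);b=blob(T,col,bt);X=tri([(cs,a[0]),(ct,b[0])])
    print(col,a[0],a[1],b[0],b[1],b[2],X)
f=.64
print("plate corners z=.012 top",[plane(ct,(u*f,v*f),.012).round(3) for u,v in((377,282),(503,290),(499,355),(376,345))])
print("flux",tri([(cs,(524*f,412*f)),(ct,(570*f,297*f))]),"spool",tri([(cs,(486*f,366*f)),(ct,(496*f,252*f))]))
E
python3 m1.py
```

```text
red [229.79  189.065] [224 180  13  18 200] [251.1686747  197.69879518] [244 194  15   9  83] ((251.0, 198.0), (8.0, 14.0), 90.0) (array([0.49958465, 0.01022202, 0.13349705]), [array([ 0.3, -0. ]), array([-0.2,  0.2])])
yellow [255.85964912 208.77894737] [247 198  21  22 285] [290.28205128 201.92307692] [281 199  19   5  39] ((289.95538330078125, 201.30307006835938), (18.138696670532227, 3.605551242828369), 3.1798300743103027) (array([ 0.48969519, -0.08233355,  0.12366332]), [array([-0.3,  0. ]), array([ 0.2, -0.2])])
yellow [185.71568627 186.17647059] [181 180  11  13 102] [184.25       203.31818182] [181 197   7  14  44] ((184.09432983398438, 203.33021545410156), (13.873414993286133, 4.120816230773926), 74.05460357666016) (array([0.4924694 , 0.17676058, 0.08396188]), [array([0.4, 0. ]), array([-0.2,  0.3])])
amber [266.125 217.   ] [263 213   6   7  16] [241.82380952 156.91904762] [231 146  23  22 210] ((242.0, 156.5), (21.0, 22.0), 90.0) (array([ 6.30186461e-01,  2.95634334e-02, -1.49451201e-04]), [array([-4.4,  0.2]), array([ 3. , -3.2])])
plate corners z=.012 top [array([0.556, 0.039, 0.012]), array([ 0.538, -0.174,  0.012]), array([ 0.429, -0.164,  0.012]), array([0.449, 0.043, 0.012])]
flux (array([ 0.51875179, -0.2716564 ,  0.07072133]), [array([ 0., -0.]), array([-0.,  0.])]) spool (array([ 0.5964468 , -0.15815574,  0.04972634]), [array([ 0.5, -0.1]), array([-0.3,  0.3])])
```

```bash
cat >> h.py <<'E'
def togo(pos,rpy,steps=1):
    s=manip.sense();R0=Ro.from_euler("xyz",s["eef_rot"],degrees=True);R1=Ro.from_euler("xyz",rpy,degrees=True)
    d=R0.inv().apply(np.array(pos)-s["position"])/.15; r=(R0.inv()*R1).as_rotvec()/(2*np.pi)
    print("t",s["t"],"turn",r.round(4).tolist(),"shift",d.round(3).tolist())
E
python3 -c "
from h import *
cs,ct=cam('scene'),cam('top')
f=.64
print(tri([(cs,(337*f,65*f)),(ct,(40*f,50*f))]))
togo([.42,-.36,.30],[180,0,60]);togo([.495,-.04,.27],[180,0,84])"
```

```text
(array([0.75926818, 0.36970084, 0.4178834 ]), [array([ 0.3, -0. ]), array([-0.3,  0.4])])
t 1.0 turn [0.0, 0.0, -0.1148] shift [1.885, -1.163, -0.333]
t 1.0 turn [0.0, 0.0, -0.1815] shift [3.041, -3.024, -0.133]
```

```bash
python3 -m handwheel '[[[0,0,0],[0.1,-0.1,-0.1],1],[[0,0,0],[0.2,-0.2,-0.2],1],[[0,0,0],[0.3,-0.3,-0.3],1],[[0,0,0],[0.4,-0.4,-0.3],1],[[0,0,0],[0.5,-0.5,-0.3],1],[[0,0,0],[0.6,-0.6,-0.3],1],[[0,0,0],[0.7,-0.7,-0.3],1],[[0,0,0],[0.8,-0.8,-0.3],1],[[0,0,0],[0.9,-0.9,-0.3],1],[[0,0,0],[1,-1,-0.3],1]]'
python3 -m handwheel '[[[0,0,0],[0.1,-0.1,0],1],[[0,0,0],[0.2,-0.2,0],1],[[0,0,0],[0.3,-0.3,0],1],[[0,0,0],[0.4,-0.4,0],1],[[0,0,0],[0.5,-0.5,0],1],[[0,0,0],[0.6,-0.6,0],1],[[0,0,0],[0.7,-0.7,0],1],[[0,0,0],[0.8,-0.8,0],1],[[0,0,0],[0.9,-0.9,0],1],[[0,0,0],[1,-1,0],1]]'
python3 -m handwheel '[[[0,0,-0.018],[0.1,-0.1,0],1],[[0,0,-0.036],[0.2,-0.2,0],1],[[0,0,-0.054],[0.3,-0.3,0],1],[[0,0,-0.072],[0.4,-0.4,0],1],[[0,0,-0.09],[0.5,-0.5,0],1],[[0,0,-0.108],[0.6,-0.6,0],1],[[0,0,-0.126],[0.7,-0.7,0],1],[[0,0,-0.144],[0.8,-0.8,0],1],[[0,0,-0.162],[0.9,-0.9,0],1],[[0,0,-0.18],[1,-1,0],1]]'
cat > m2.py <<'E'
from h import *
import sys
s=manip.sense();W=manip.camera("wrist");c=cam("wrist",s)
cv2.imwrite(f"pics/w{sys.argv[1]}.png",cv2.resize(W[:,:,::-1],(768,576)));np.savez(f"w{sys.argv[1]}.npz",W=W,K=c[0],D=c[1],R=c[2],t=c[3])
print(s["t"],s["position"].round(4) if hasattr(s["position"],"round") else s["position"],s["eef_rot"],s["qpos"])
E
python3 m2.py 1
```

```text
t: 1.83
position: [0.3025, -0.4247, 0.2952]
eef_rot: [180.0, 0.0, 18.7]
force: [0.7, 0.7, -0.6]
finger_gap: 1.002
gripper_force: 0.0
t: 2.67
position: [0.3966, -0.2346, 0.2953]
eef_rot: [180.0, -0.0, 18.7]
force: [0.5, -0.1, 0.6]
finger_gap: 0.997
gripper_force: 0.0
t: 3.5
position: [0.4907, -0.0445, 0.2952]
eef_rot: [180.0, 0.0, 83.8]
force: [0.4, 0.0, 0.1]
finger_gap: 1.002
gripper_force: 0.0
3.5 [ 0.4907 -0.0445  0.2952] [1.79966053e+02 2.56792744e-02 8.37883328e+01] [ 37.94232587  -0.84656429 -35.16186527  99.76084252  -0.46571394
  80.89920812  -3.35485757]
```

View pics/w1.png

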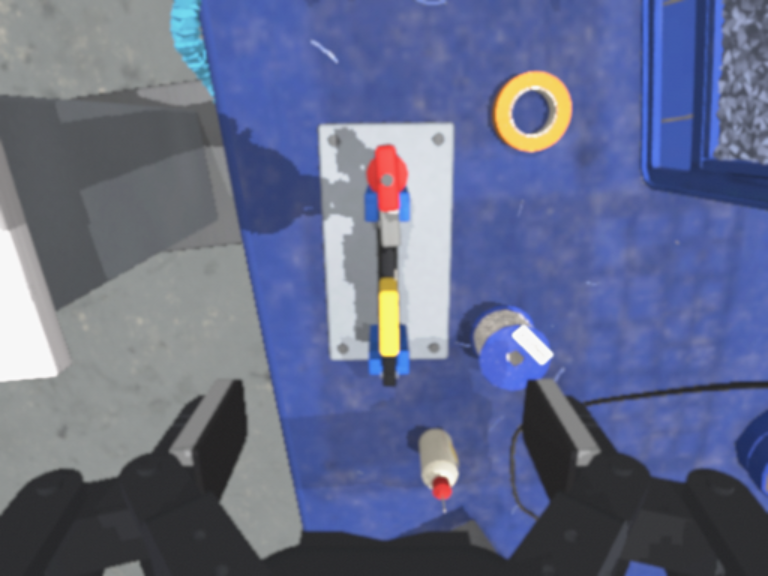

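The wrist view shows the red wing from (387,148) to (388,210) px, the bar pointing to the carrier, and the handle at (389,318). All are nearly aligned with the tool's x axis, and nothing is above them.

```bash
cat > m3.py <<'E'
from h import *
z=np.load("w1.npz");W=z["W"];cw=(z["K"],z["D"],z["R"],z["t"]);cs,ct=cam("scene"),cam("top")
r=blob(W,"red",(235,90,285,150));y=blob(W,"yellow",(245,180,280,245));print(r,y)
X=tri([(cs,(229.79,189.07)),(ct,(251.17,197.7)),(cw,r[0])]);Y=tri([(cs,(255.86,208.78)),(ct,(290.28,201.92)),(cw,y[0])]);print(X,Y)
k=2/3
P=lambda uv,h:plane(cw,np.array(uv)*k,h).round(4)
a,b=P((387,148),.1505),P((389,209),.1505);print("wing ends",a,b)
bx=cv2.boxPoints(y[2])/1;print("handle corners z.14",[plane(cw,p,.14).round(4) for p in bx])
e=[P(p,.012) for p in((319,124),(453,123),(447,358),(331,360))];print("plate",e,np.mean(e,0))
print("knob axis screw z.1505",P((387,181),.1505),"bar tip z.1165",P((391,246),.1165))
E
python3 m3.py
```

```text
(array([257.57558946, 117.4036061 ]), array([245,  97,  26,  44, 721], dtype=int32), ((257.5, 118.5), (43.0, 25.0), 90.0)) (array([258.02625298, 209.68019093]), array([252, 185,  14,  53, 419], dtype=int32), ((258.642333984375, 210.98162841796875), (52.2072639465332, 12.537740707397461), 88.36341857910156))
(array([0.49922215, 0.01016719, 0.13364466]), [array([ 0.2, -0. ]), array([-0.2,  0.4]), array([0.6, 0.1])]) (array([ 0.48991773, -0.08126038,  0.12255407]), [array([-0.6,  0.3]), array([-0.3, -0.3]), array([0.6, 1.5])])
wing ends [0.5007 0.0266 0.1505] [ 0.4983 -0.0062  0.1505]
handle corners z.14 [array([ 0.4869, -0.0484,  0.14  ]), array([ 0.4982, -0.0493,  0.14  ]), array([ 0.4944, -0.1014,  0.14  ]), array([ 0.4824, -0.1005,  0.14  ])]
plate [array([0.4489, 0.0459, 0.012 ]), array([0.5558, 0.0349, 0.012 ]), array([ 0.5365, -0.1724,  0.012 ]), array([ 0.4287, -0.1626,  0.012 ])] [ 0.492475 -0.06355   0.012   ]
knob axis screw z.1505 [0.4988 0.0092 0.1505] bar tip z.1165 [ 0.4968 -0.0354  0.1165]
```

```bash
python3 -c "
from h import *
togo([.499,.0098,.141],[180,0,86])"
```

```text
t 3.55 turn [0.0003, -0.0004, -0.0044] shift [0.328, 0.012, 1.03]
```

```bash
python3 -m handwheel '[[[0,0,0],[0.15,0.01,0],0.7],[[0,0,-0.005],[0.33,0.015,0.1],0.7],[[0,0,-0.005],[0.34,0.015,0.2],0.7],[[0,0,-0.005],[0.34,0.015,0.3],0.7],[[0,0,-0.005],[0.34,0.015,0.4],0.7],[[0,0,-0.005],[0.34,0.015,0.5],0.7],[[0,0,-0.005],[0.34,0.015,0.6],0.7],[[0,0,-0.005],[0.34,0.015,0.7],0.7],[[0,0,-0.005],[0.34,0.015,0.75],0.7],[[0,0,-0.005],[0.34,0.015,0.75],0.7]]' 30
python3 m2.py 2; python3 -c "
from h import *
togo([.499,.0098,.141],[180,0,86])"
```

```text
t: 4.38
position: [0.4971, 0.0048, 0.1809]
eef_rot: [-179.8, -0.0, 85.2]
force: [0.0, -0.1, 0.7]
finger_gap: 0.699
gripper_force: 0.0
4.3833 [0.4971 0.0048 0.1809] [-1.79820098e+02 -1.86672314e-03  8.52456175e+01] [ 33.88925925   4.90987468 -38.87867892 108.28757578   3.28488446
  68.09644182 -10.87696294]
t 4.4333 turn [-0.0002, -0.0, -0.0021] shift [0.033, 0.005, 0.274]
```

View pics/w2.png

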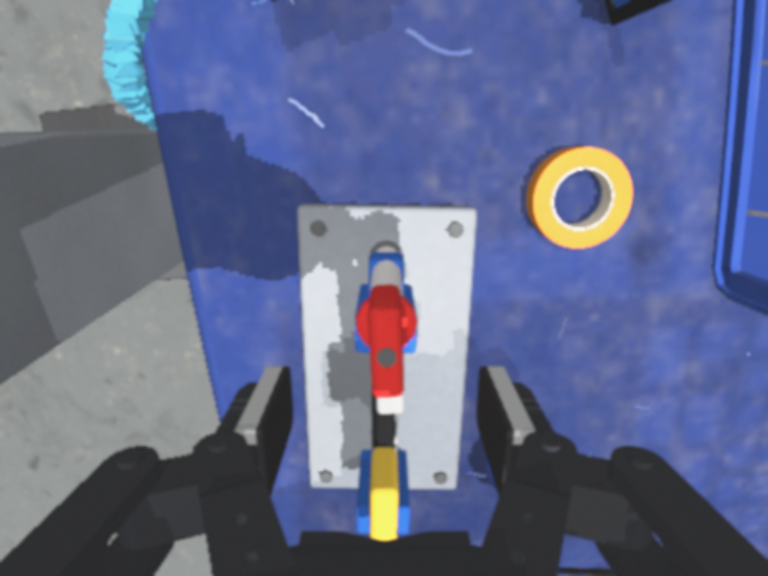

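The wrist view is centred on the wing (386,340) px, with the screw at (386,357) and the fingers clear on both sides. I'll check the height from the two wrist views before descending.

```bash
python3 -c "
from h import *
c=[]
for n in '12':
  z=np.load(f'w{n}.npz');c.append((z['K'],z['D'],z['R'],z['t']))
k=2/3
print(tri([(c[0],np.array((387,181))*k),(c[1],np.array((386,357))*k)]))
print(tri([(c[0],np.array((388,210))*k),(c[1],np.array((388,395))*k)]))
"
python3 -m handwheel '[[[0,0,-0.001],[0.033,0.005,0.06],0.7],[[0,0,-0.002],[0.033,0.005,0.12],0.7],[[0,0,-0.002],[0.033,0.005,0.18],0.7],[[0,0,-0.002],[0.033,0.005,0.22],0.7],[[0,0,-0.002],[0.033,0.005,0.25],0.7],[[0,0,-0.002],[0.033,0.005,0.25],0.3],[[0,0,-0.002],[0.033,0.005,0.25],0],[[0,0,-0.002],[0.033,0.005,0.25],0],[[0,0,-0.002],[0.033,0.005,0.25],0],[[0,0,-0.002],[0.033,0.005,0.25],0]]' 30
```

```text
(array([0.49876074, 0.00916865, 0.15014959]), [array([-0.1,  0. ]), array([0.2, 0. ])])
(array([ 0.49787742, -0.00697542,  0.14886779]), [array([ 0.2, -0. ]), array([-0.4, -0. ])])
t: 5.27
position: [0.4984, 0.01, 0.1455]
eef_rot: [-179.8, 0.0, 86.0]
force: [-4.7, 0.7, 5.6]
finger_gap: 0.132
gripper_force: 31.7
```

```bash
python3 -m handwheel '[[[0,0,-0.01],[0,0,0],0],[[0,0,-0.023],[0,0,0],0],[[0,0,-0.036],[0,0,0],0],[[0,0,-0.049],[0,0,0],0],[[0,0,-0.062],[0,0,0],0],[[0,0,-0.075],[0,0,0],0],[[0,0,-0.088],[0,0,0],0],[[0,0,-0.101],[0,0,0],0],[[0,0,-0.114],[0,0,0],0],[[0,0,-0.122],[0,0,0],0]]'
python3 -m handwheel '[[[0,0,-0.013],[0,0,0],0],[[0,0,-0.026],[0,0,0],0],[[0,0,-0.039],[0,0,0],0],[[0,0,-0.052],[0,0,0],0],[[0,0,-0.065],[0,0,0],0],[[0,0,-0.078],[0,0,0],0],[[0,0,-0.091],[0,0,0],0],[[0,0,-0.104],[0,0,0],0],[[0,0,-0.117],[0,0,0],0],[[0,0,-0.122],[0,0,0],0]]'
python3 -c "
from h import *
print(manip.sense()['qpos'],manip.sense()['moment'])"
```

```text
t: 6.1
position: [0.4976, 0.0098, 0.1455]
eef_rot: [-179.8, -0.1, 130.1]
force: [-7.9, -0.3, 7.1]
finger_gap: 0.131
gripper_force: 32.0
t: 6.93
position: [0.4972, 0.0091, 0.1455]
eef_rot: [-179.8, -0.3, 174.0]
force: [-9.5, -1.7, 10.1]
finger_gap: 0.134
gripper_force: 32.2
[ 39.94218031   8.48193819 -46.83112743 110.26675238   6.94238614
  64.41651087  74.37690431] [-0.19482207  1.86056148 -0.00925379]
```

```bash
python3 -m handwheel '[[[0,0,0],[0,0,0],0.6],[[0,0,0],[0,0,0],0.6],[[0,0,0],[0,0,0],0.6],[[0,0,0],[0,0,0],0.6],[[0,0,0],[0,0,-0.1],0.6],[[0,0,0],[0,0,-0.2],0.6],[[0,0,0],[0,0,-0.3],0.6],[[0,0,0],[0,0,-0.4],0.6],[[0,0,0],[0,0,-0.5],0.6],[[0,0,0],[0,0,-0.6],0.6]]'
python3 -c "
from h import *
togo([.4905,-.03,.236],[180,0,84.3])"
```

```text
t: 7.77
position: [0.4996, 0.01, 0.2358]
eef_rot: [180.0, 0.0, 173.8]
force: [0.5, -0.2, -0.9]
finger_gap: 0.599
gripper_force: 0.0
t 7.7667 turn [0.0001, 0.0001, 0.2487] shift [0.032, -0.271, -0.001]
```

```bash
python3 -m handwheel '[[[0,0,0.0195],[0.01,-0.05,0],0.6],[[0,0,0.039],[0.01,-0.1,0],0.6],[[0,0,0.058],[0.02,-0.15,0],0.6],[[0,0,0.077],[0.03,-0.2,0],0.6],[[0,0,0.096],[0.03,-0.24,0],0.6],[[0,0,0.115],[0.03,-0.27,0],0.6],[[0,0,0.134],[0.03,-0.27,0],0.6],[[0,0,0.153],[0.03,-0.27,0],0.6],[[0,0,0.172],[0.03,-0.27,0],0.6],[[0,0,0.191],[0.03,-0.27,0],0.6]]'
python3 -m handwheel '[[[0,0,0.015],[0,0,0],0.7],[[0,0,0.03],[0,0,0],0.7],[[0,0,0.045],[0,0,0],0.7],[[0,0,0.0578],[0,0,0],0.7],[[0,0,0.0578],[0,0,0],0.7],[[0,0,0.0578],[0,0,0],0.7],[[0,0,0.0578],[0,0,0],0.7],[[0,0,0.0578],[0,0,0],0.7],[[0,0,0.0578],[0,0,0],0.7],[[0,0,0.0578],[0,0,0],0.7]]'
python3 m2.py 3
```

```text
t: 8.6
position: [0.4909, -0.0299, 0.235]
eef_rot: [180.0, 0.0, 104.7]
force: [-0.1, 0.2, 0.6]
finger_gap: 0.6
gripper_force: 0.0
t: 9.43
position: [0.4907, -0.03, 0.235]
eef_rot: [180.0, 0.0, 84.3]
force: [-0.1, -0.5, -0.6]
finger_gap: 0.697
gripper_force: 0.0
9.4333 [ 0.4907 -0.03    0.235 ] [1.79999890e+02 5.19648449e-03 8.42905893e+01] [ 43.09864035   1.34065963 -42.83158638 104.94491734   0.95316787
  74.07429497  -5.69610482]
```

View pics/w3.png

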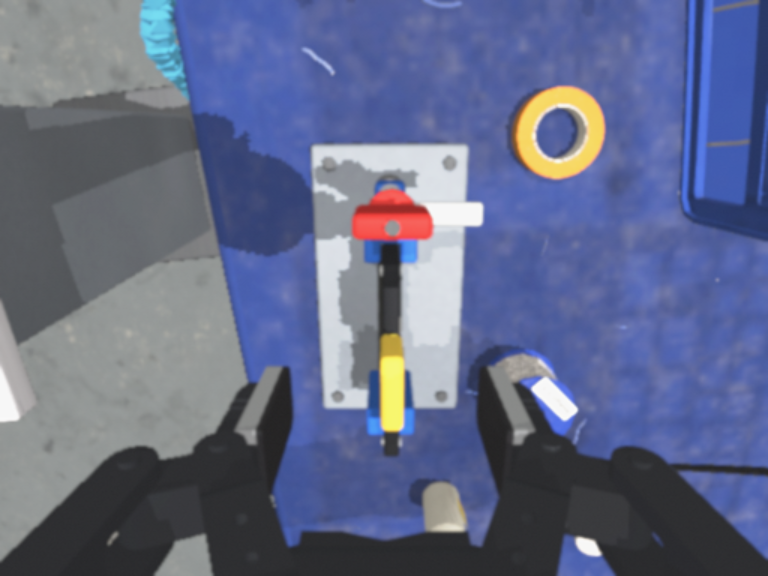

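The bar now points away from the robot (430–482,214 px) and is clear of the carrier. The handle's top face runs from about (391,367) to (393,431).

```bash
python3 -c "
from h import *
z=np.load('w3.npz');c=(z['K'],z['D'],z['R'],z['t']);k=2/3
z1=np.load('w1.npz');c1=(z1['K'],z1['D'],z1['R'],z1['t'])
a,b=[plane(c,np.array(p)*k,.14) for p in((391.5,367),(393,431))];print(a,b,(a+b)/2,np.linalg.norm(a-b))
print('height check',tri([(c,np.array((393,431))*k),(c1,np.array((388.5,356))*k)]))
print('carrier ends z.109',[plane(c,np.array(p)*k,.109) for p in((390,246),(391,455))])
print('latch',[plane(c,np.array(p)*k,h) for p,h in(((392,228),.1505),((483,214),.1165))])
m=(a+b)/2;togo([m[0],m[1],.133],[180,0,84.3])"
```

```text
[ 0.49166642 -0.06322785  0.14      ] [ 0.48883424 -0.10117168  0.14      ] [ 0.49025033 -0.08219976  0.14      ] 0.038049385504598784
height check (array([ 0.48839533, -0.10125421,  0.13987903]), [array([-0.5,  0. ]), array([ 0.4, -0. ])])
carrier ends z.109 [array([ 0.49661612, -0.00820347,  0.109     ]), array([ 0.48446508, -0.14000744,  0.109     ])]
latch [array([0.49872566, 0.00961047, 0.1505    ]), array([0.54503488, 0.005394  , 0.1165    ])]
t 9.4833 turn [0.0, 0.0, -0.0] shift [-0.347, 0.032, 0.68]
```

```bash
python3 -m handwheel '[[[0,0,0],[-0.15,0.01,0],0.7],[[0,0,0],[-0.3,0.03,0],0.7],[[0,0,0],[-0.335,0.03,0.1],0.7],[[0,0,0],[-0.335,0.03,0.2],0.7],[[0,0,0],[-0.335,0.03,0.3],0.7],[[0,0,0],[-0.335,0.03,0.4],0.7],[[0,0,0],[-0.335,0.03,0.5],0.7],[[0,0,0],[-0.335,0.03,0.58],0.7],[[0,0,0],[-0.335,0.03,0.65],0.7],[[0,0,0],[-0.335,0.03,0.68],0.7]]' 60
python3 -m handwheel '[[[0,0,0],[0,0,0],0.5],[[0,0,0],[0,0,0],0.3],[[0,0,0],[0,0,0],0.2],[[0,0,0],[0,0,0],0.1],[[0,0,0],[0,0,0],0],[[0,0,0],[0,0,0],0],[[0,0,0],[0,0,0],0],[[0,0,0],[0,0,0],0],[[0,0,0],[0,0,0],0],[[0,0,0],[0,0,0],0]]'
```

```text
t: 10.32
position: [0.4894, -0.0803, 0.1315]
eef_rot: [-179.9, -0.0, 84.3]
force: [0.9, -0.0, 0.6]
finger_gap: 0.699
gripper_force: 0.0
t: 11.15
position: [0.4908, -0.0805, 0.1339]
eef_rot: [179.9, 0.0, 84.3]
force: [-1.2, 0.1, 7.0]
finger_gap: 0.129
gripper_force: 59.5
```

```bash
python3 -m handwheel '[[[0,0,0],[0,0,-0.03],0],[[0,0,0],[0,0,-0.07],0],[[0,0,0],[0,0,-0.12],0],[[0,0,0],[0,0,-0.18],0],[[0,0,0],[0,0,-0.24],0],[[0,0,0],[0,0,-0.3],0],[[0,0,0],[0,0,-0.36],0],[[0,0,0],[0,0,-0.42],0],[[0,0,0],[0,0,-0.47],0],[[0,0,0],[0,0,-0.5],0]]'
python3 -m handwheel '[[[0,0,0],[0,0,-0.08],0],[[0,0,0],[0,0,-0.16],0],[[0,0,0],[0,0,-0.24],0],[[0,0,0],[0,0,-0.32],0],[[0,0,0],[0,0,-0.4],0],[[0,0,0],[0,0,-0.48],0],[[0,0,0],[0,0,-0.56],0],[[0,0,0],[0,0,-0.64],0],[[0,0,0],[0,0,-0.68],0],[[0,0,0],[0,0,-0.7],0]]'
python3 m2.py 4;python3 -c "
from h import *
togo([.43,-.083,.31],[180,0,84.3])
S=manip.camera('scene');cv2.imwrite('pics/s4.png',cv2.resize(S[100:340,130:430,::-1],(750,600)))"
```

```text
t: 11.98
position: [0.4906, -0.0805, 0.2094]
eef_rot: [179.9, 0.0, 84.3]
force: [-0.3, -0.3, -1.2]
finger_gap: 0.131
gripper_force: 58.5
t: 12.82
position: [0.4906, -0.0805, 0.3144]
eef_rot: [179.9, 0.0, 84.3]
force: [-0.2, 0.6, -2.0]
finger_gap: 0.129
gripper_force: 58.5
12.8167 [ 0.4906 -0.0805  0.3144] [1.79907422e+02 2.51854825e-02 8.42543401e+01] [ 46.59225952  -0.51478592 -39.67117285  97.30803903  -0.30764339
  82.99522951   1.21358663]
t 12.8667 turn [0.0002, 0.0001, -0.0001] shift [-0.057, -0.4, 0.027]
```

View pics/s4.png

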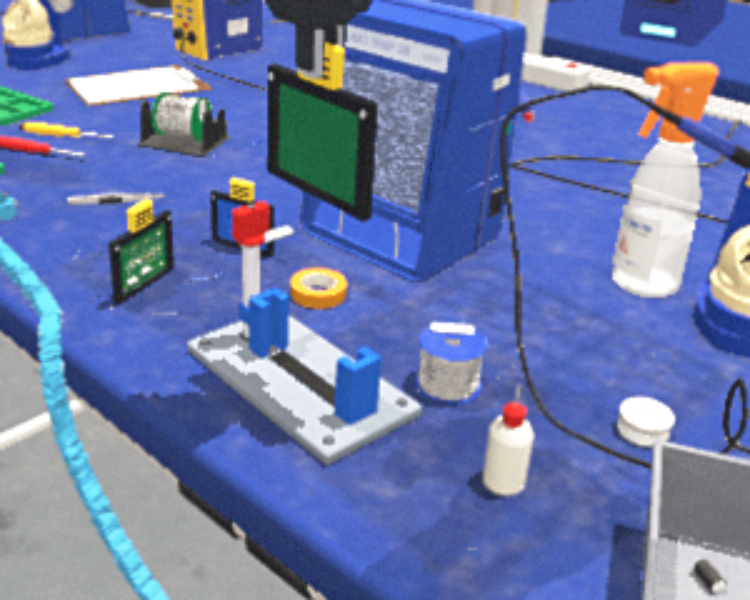

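The carrier hangs upright in the gripper, clear above the dock, and the latch is still aside. Next I lean it over.

```bash
python3 -m handwheel '[[[-0.006,0,0],[0,0.03,0],0],[[-0.012,0,0],[0,0.06,0],0],[[-0.018,0,0],[0,0.09,0],0],[[-0.024,0,0],[0,0.12,0],0],[[-0.03,0,0],[0,0.15,0],0],[[-0.036,0,0],[0,0.18,0],0],[[-0.042,0,0],[0,0.21,0],0],[[-0.048,0,0],[0,0.24,0],0],[[-0.054,0,0],[0,0.27,0],0],[[-0.06,0,0],[0,0.27,0],0]]'
python3 -c "
from h import *
print(manip.sense()['qpos'])"
```

```text
t: 13.75
position: [0.5303, -0.0844, 0.3119]
eef_rot: [158.4, -0.0, 84.3]
force: [0.7, 0.6, -1.0]
finger_gap: 0.125
gripper_force: 58.6
[ 47.75318043 -13.05408655 -34.831298   109.5256645  -11.36184774
  60.03300631  10.3230119 ]
```

```bash
python3 -m handwheel '[[[0,0,0],[0.03,0.03,0.1],0],[[0,0,0],[0,0.06,0.2],0],[[-0.008,0,0],[0,0.09,0.32],0],[[-0.016,0,0],[0,0.09,0.32],0],[[-0.024,0,0],[0,0.09,0.32],0],[[-0.032,0,0],[0,0.09,0.32],0],[[-0.04,0,0],[0,0.09,0.32],0],[[-0.048,0,0],[0,0.09,0.32],0],[[-0.056,0,0],[0,0.09,0.32],0],[[-0.064,0,0],[0,0.09,0.32],0]]'
python3 -m handwheel '[[[0,0,0],[0,0,0],0],[[0,0,0],[0,0,0],0],[[0,0,0],[0,0,0],0],[[0,0,0],[0,0,0],0],[[0,0,0],[0,0,0],0],[[0,0,0],[0,0,0],0],[[0,0,0],[0,0,0],0],[[0,0,0],[0,0,0],0],[[0,0,0],[0,0,0],0],[[0,0,0],[0,0,0],0]]'
python3 -c "
from h import *
print(manip.sense()['qpos'])
S=manip.camera('scene');cv2.imwrite('pics/s5.png',cv2.resize(S[100:340,130:430,::-1],(750,600)))"
```

```text
t: 14.58
position: [0.5711, -0.0907, 0.2699]
eef_rot: [135.5, -0.0, 84.2]
force: [0.5, -1.1, 1.7]
finger_gap: 0.128
gripper_force: 59.0
t: 15.42
position: [0.5709, -0.0899, 0.2693]
eef_rot: [135.6, -0.0, 84.3]
force: [0.2, 1.0, -1.4]
finger_gap: 0.127
gripper_force: 59.2
[ 17.66766784 -17.22967256  -9.1921347  128.01215719  -9.92996979
  24.90008107   9.35414914]
```

View pics/s5.png

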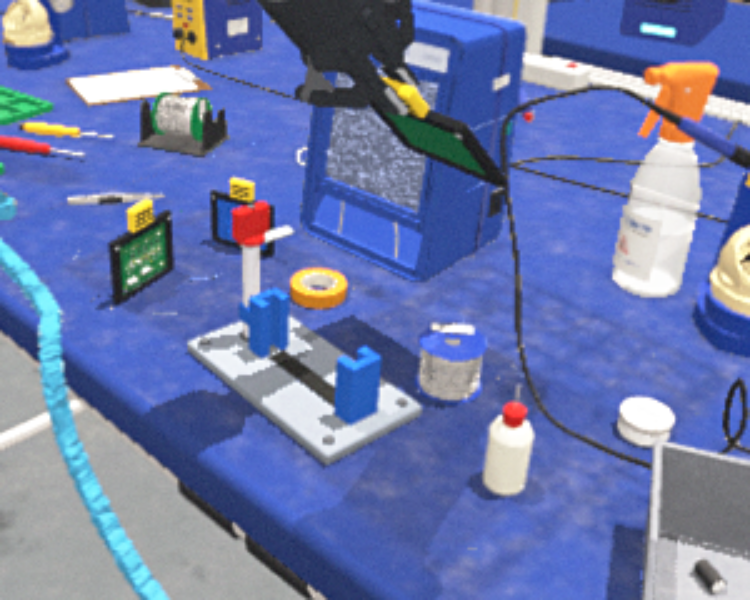

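The carrier is leaned about 45° and held clear above the dock, with its plain back facing down and its component side up. Joint 2 is almost at its limit, so I'll ease it off by moving along the tool axis.

```bash
python3 -m handwheel '[[[0,0,0],[0,0,0.02],0],[[0,0,0],[0,0,0.05],0],[[0,0,0],[0,0,0.08],0],[[0,0,0],[0,0,0.11],0],[[0,0,0],[0,0,0.13],0],[[0,0,0],[0,0,0.14],0],[[0,0,0],[0,0,0.14],0],[[0,0,0],[0,0,0.14],0],[[0,0,0],[0,0,0.14],0],[[0,0,0],[0,0,0.14],0]]'
python3 -c "
from h import *
s=manip.sense();print(s['qpos'],s['qd'])"
```

```text
t: 16.3
position: [0.5856, -0.091, 0.2544]
eef_rot: [135.6, -0.0, 84.3]
force: [1.1, -0.2, -0.7]
finger_gap: 0.128
gripper_force: 59.2
[ 17.75301952 -14.23769656  -9.67460428 127.62264622  -9.49894826
  22.24924499   9.02738311] [-0.08774309 -0.12081147 -0.04010218  0.02582429  0.03142388 -0.04271835
  0.02947404]
```

```bash
python3 -c "
from bench import manip
print(manip.sign_off())"
```

```text
the job is handed in; nothing more can be done
None
```

I turned the latch fully aside, drew the carrier straight up out of the dock, and handed the job in at about 16 s. The gripper still holds it, leaned to about 45° with the component side up; by calculation its lower edge is about 17 cm above the bench. The bottle, tape and spool were not touched, and the result of the judging was not shown.

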